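# Offer up the splash guard to its hinge and hold it for the pin

## Robot

A 6-joint arm with a two-finger parallel gripper is mounted at the origin on the work surface. World frame = base frame: x ahead of the robot, y to its left, z up, the work surface at z = 0. Lengths are in m, angles in rad, forces in N, time in s.
With the tool pointing down it reaches from about 0.375 to 0.975 m from the base axis. Payload 3.8 kg.
Tool frame: the origin (TCP) lies on the centre line of the jaws, within the pads' length; the fingertips stand 14 mm ahead of it and the grasp point (between the pads) lies 5 mm behind it; z points along the fingers, x is the direction in which the jaws open and shut, and the axes are right-handed (so a half turn about z gives the same grasp; the last joint's range is limited). The gripper opens to 85 mm and grips with 20 to 120 N. Pads are 22 mm wide; open, the fingers measure 114 mm over their backs; the gripper's body (76 mm by 85 mm) begins 54 mm behind the grasp point. The pads swing forward as they close: fully open they stand 13 mm farther back than shut.
Start: joints at [1.253, 0.264, 1.604, -0, 1.274, -0.037], TCP at [0.187, 0.649, 0.245] pointing down, gripper open.
Joint ranges: [-2.63, 2.63], [-0.94, 2.18], [0.31, 2.57], [-1.31, 4.45], [0, 2.66], [-2.55, 2.55]. Speed limits (rad/s): [2.57, 2.57, 3.14, 3.14, 3.14, 3.14].

## Interface

Orientations are given as a rotation vector (axis times angle).
In Python, from workcell import bot gives the robot as it stands. The module is installed in compiled form; this text tells all that it offers.
- The arm moves only by the tool arm_command, never from a script. Its argument "steps" is one flat list of numbers, 7 for each row, row after row: the shift along the tool's x, y, z in units of 30 mm (1.0 is 30 mm), then the turn, a rotation vector about the tool's x, y, z in units of 6 degrees (1.0 is 6 degrees), then the opening, from 0 (shut) to 1 (fully open). In form: [tx, ty, tz, ax, ay, az, fingers, tx, ty, tz, ax, ay, az, fingers, ...]. A call has 1 to 10 rows; each row shifts and turns the commanded pose from where the row before left it, along the tool's axes as they then stand; what a row does not reach is not made up. A row lasts 1/8 s, in which the tool goes at most 62.5 mm and 10.7 degrees, less where a joint would pass 70% of its speed; a pose out of reach is approached as far as the arm can. A call is refused whole if a number of a shift passes 1 or a number of a turn 1, either way. A call with a gripper value outside its range is refused whole. The fingers move at their own pace and stop on an object; "squeeze" is the grip in N (left out, the last holds). Time passes only in rows, so rows that do not move let the fingers close. It gives the time, the measured TCP pose, the force and the opening at its end, in the units of the state.
- bot.read_state(): the state, without advancing time (a new reading comes with each control period).
- bot.read_camera(name): name is "scene" or "side" or "wrist"; returns a dict with "img" (420x560x3 uint8, red, green, blue), "camera_matrix" (3x3 intrinsics, pixels), "k1" (the pictures are not rectified: a ray, as slopes to the right and down, at radius r is drawn at 1 + k1 r^2 times it, then the intrinsics apply), "pose" (4x4, takes a point from camera to world coordinates); the wrist camera has in their place "T_tool_cam" (4x4, takes a point from camera to tool coordinates, whose origin is the TCP and whose axes are the tool frame's). Camera axes: x right, y down, z forward; pixel columns grow to the right and rows downward; lengths in m; the calibration is good to about 2 mm. A picture is of the moment at which its call begins: read the wrist's pose just before it. There is no depth.
- bot.finish_job(): hands the job in, once; it reports no verdict.
The state is a dict: "time": time; "q": joint angles; "joint_vel": joint speeds; "joint_torque": joint torques, N m; "tool_pos": TCP position; "tcp_rot": TCP orientation; "wrist_force": force on the tool from outside, world axes, zero at the start; "torque": the same for the moment, N m; "width": opening from 0.0 (shut) to 1.0 (fully open).
Only numpy, scipy, OpenCV 4.12 (cv2) and the standard library are available. Lean on these libraries where they do the work, as an engineer would, in place of code of your own. Each camera call takes 0.05 s, during which the arm holds its last target.

## Task

Take the white splash guard (the panel with the steel hinge leaf) out of the blue rack and offer it up to the hinge on the beige stand: upright, hinge leaf facing the same way as the leaf on the rail, its knuckle between the two knuckles on the rail without forcing it, all three holes in line so that I can push the pin through. Finish while still holding it there, still and free in the gripper, neither resting on nor pressed against the stand; leave the pin, the pot, the grey panel and the spray bottle as they are.

Things in the scene. Friction and masses are not known exactly. Their poses are not given: they have to be found in the camera images.
- guard: Loose splash guard, 0.28-0.46 kg: upright white plastic panel with dark blue ends, steel hinge leaf on the lower +y face, one knuckle (36 mm long along x, 18 mm outside, 10 mm bore) below its lower edge. Origin: centre of that bore. Panel fills x -90..90, y -19..-9, z 11..141 mm; leaf x -57..57, y -9..-6, z to 54. x along the bore, z up the panel, +y out of the leaf side.
- guard_top (a point): Middle of the guard's top edge, (0, -14, 141) mm in the guard's frame, axes as the guard's. Grip across the 10 mm thickness below it: down to 70 mm below the top both faces are clear of rack and leaf. The guard stands in a slot with 1 mm play each side, its bore 24 mm above the bench; lift straight up.
- rail_bore (a point): Midway between the stand's two fixed knuckles on the hinge axis, 111 mm above the bench. x along the axis, z up, +y out of the leaf side (deck towards -y). Fixed knuckles (18 mm outside, 10 mm bore) fill x -57..-21 and 21..57 mm; the gap is open from above. Holes are in line when the guard's origin is here, axes parallel. Nothing to rest on until about 6 mm lower.
- stand: Fixed raised stand of beige steel tube, 380 (x) x 330 (y) mm, with a hotplate stirrer on its deck. Axes as rail_bore, which lies at (0, 0, 111) mm in this frame; origin at bench height. Rail top 100 mm, hotplate top 162 mm above the bench (hotplate nearest the hinge at y = -120).
- rack: Fixed blue rack, 190 (x) x 160 (y) x 80 (z) mm: two combs at x = -75 and 75 with two slots that run along x at y = -42 and 42, 12 mm wide, slot floor 35 mm above the bench. Origin: centre of its underside, at bench height. Guard and grey panel stand in it, one in each slot.
- side_panel: Plain grey panel without hinge, 180 x 10 x 80 mm, loose in the other slot of the rack, its top 115 mm above the bench; origin at the height of its lower edge, mid-length, 9 mm in front (+y) of its face. Leave it alone.
- pot: Steel pot with lid, 128 mm diameter, 127 mm high, loose on the hotplate, its top 289 mm above the bench; origin at the centre of its underside. Leave it alone.
- spray_bottle: White spray bottle with blue collar, 62 mm diameter, 165 mm high, loose on the bench; origin at the centre of its underside. Leave it alone.
- pin (a joint): How far the brass hinge pin (8 mm, tapered nose) has been pushed in, m. It starts at 0, started in the fixed knuckle at the +x end, its nose just short of the gap and its head 159 mm to +x of rail_bore. Leave it there.
There are look-alikes about, which are no part of the job. What is shaped like the rack but pink or yellow is not meant.

How it is judged:
On the way:
1. the guard is lifted clear of the rack in the gripper (z of guard in the frame of rack above 0.075 m and contact force between the fingers and guard above 3 N), for 0.2 s.
At the end, for the whole second after the job is handed in: Gripper holds the guard still; bore within 2.5 mm of the rail's hinge axis in height and sideways, 4 mm along it; bores parallel within 4 deg, upright within 7 deg, leaf side out; under 5 N on the stand; pin in less than 5 mm; pot, grey panel, bottle within 30 mm of their start (y of guard in the frame of rail_bore between -0.0025 and 0.0025 m and z of guard in the frame of rail_bore between -0.0025 and 0.0025 m and x of guard in the frame of rail_bore between -0.004 and 0.004 m and angle between the x axis of guard and the x axis of rail_bore, either way round below 0.07 rad and angle between guard's own z axis and vertical below 0.12 rad and y of guard_top in the frame of rail_bore below 0.005 m and contact force between the fingers and guard above 3 N and contact force between guard and stand below 5 N and linear speed of guard below 0.02 m/s and value of joint pin below 0.005 m and distance of each of pot, side_panel, spray_bottle from where it was at the start of the episode below 0.03 m); the arm keeps its last pose, push and grip.
It fails at once if the guard is forced against the stand (over 30 N) (contact force between guard and stand above 30 N).
It fails at once if the pot, the grey panel or the spray bottle is disturbed (over 30 mm) (distance of any of pot, side_panel, spray_bottle from where it was at the start of the episode above 0.03 m).
It fails at once if the pin is pushed in (value of joint pin above 0.005 m).
It also fails if it takes over 42 s, if anything falls off the work surface, if the arm or the gripper's body presses on something with over 40 N, if the wrist force passes 120 N, or if a joint passes its speed limit or range.

## Working session

There is one attempt and no reset: what is moved stays moved. The work goes in short steps, Python scripts to look and compute and a tool call to move; the robot and the scene stay as the last step left them, time stands still between calls to the robot, and variables do not carry over. Pictures are saved under pics/ and viewed, and the job is handed in when it is done.

Besides the shell and the picture viewer there is one more tool, called as name(argument=value, ...) on one line, values as JSON. arm_command: Moves the arm, as the interface text tells. Its arguments: {"type":"object","properties":{"steps":{"type":"array","items":{"type":"number"}},"squeeze":{"type":"number"}},"required":["steps"]}

```bash
mkdir -p pics; cat > h.py <<'E'
import numpy as np, cv2, json
from workcell import bot
from scipy.spatial.transform import Rotation as R
def grab(n,save=None):
    s=bot.read_state(); c=bot.read_camera(n)
    if n=='wrist':
        T=np.eye(4);T[:3,:3]=R.from_rotvec(s['tcp_rot']).as_matrix();T[:3,3]=s['tool_pos'];P=T@np.array(c['T_tool_cam'])
    else: P=np.array(c['pose'])
    d=dict(img=c['img'],K=np.array(c['camera_matrix']),k1=c['k1'],P=P)
    if save:
        cv2.imwrite('pics/%s.png'%save,c['img'][:,:,::-1]); np.savez('pics/%s.npz'%save,**d)
    return d
def load(n): return dict(np.load('pics/%s.npz'%n))
def ray(d,uv):
    K=d['K'];k=float(d['k1']);dc=np.array([k,0,0,0.])
    p=cv2.undistortPointsIter(np.array([[uv]],float),K,dc,None,None,(3,100,1e-12))[0,0]
    v=d['P'][:3,:3]@np.array([p[0],p[1],1]);return d['P'][:3,3],v/np.linalg.norm(v)
def onz(d,uv,z):
    o,v=ray(d,uv);return o+v*(z-o[2])/v[2]
def tri(obs):
    A=0;b=0
    for d,uv in obs:
        o,v=ray(d,uv);M=np.eye(3)-np.outer(v,v);A=A+M;b=b+M@o
    x=np.linalg.solve(A,b);res=[np.linalg.norm((np.eye(3)-np.outer(ray(d,uv)[1],ray(d,uv)[1]))@(x-d['P'][:3,3])) for d,uv in obs]
    return x,np.round(np.array(res)*1000,1)
def proj(d,X):
    p=np.linalg.inv(d['P'])@np.append(X,1);s=p[:2]/p[2];s=s*(1+float(d['k1'])*(s@s));return d['K'][:2,:2]@s+d['K'][:2,2]
def crop(n,x0,y0,w,h,out,f=None):
    im=cv2.imread('pics/%s.png'%n)[y0:y0+h,x0:x0+w];f=f or min(800/w,600/h)
    cv2.imwrite('pics/%s.png'%out,cv2.resize(im,None,fx=f,fy=f,interpolation=cv2.INTER_CUBIC));print(out,'scale',f)
E
python3 - <<'E'
from h import *
for n in ['scene','side','wrist']:
    d=grab(n,n+'0');print(n,d['K'].round(1).tolist(),d['k1'],d['P'].round(3).tolist())
print(bot.read_state())
E
```

```text
scene [[454.4, 0.0, 277.5], [0.0, 454.4, 204.6], [0.0, 0.0, 1.0]] 0.03702995900990062 [[0.437, 0.573, -0.694, 1.49], [0.9, -0.287, 0.329, -0.408], [-0.01, -0.768, -0.641, 0.939], [0.0, 0.0, 0.0, 1.0]]
side [[387.1, 0.0, 273.2], [0.0, 387.1, 202.8], [0.0, 0.0, 1.0]] -0.09549336790463556 [[0.947, -0.188, 0.262, 0.333], [-0.322, -0.606, 0.728, -0.719], [0.022, -0.773, -0.634, 0.784], [0.0, 0.0, 0.0, 1.0]]
wrist [[315.4, 0.0, 277.8], [0.0, 315.4, 212.1], [0.0, 0.0, 1.0]] -0.06832166791258339 [[0.278, 0.925, 0.26, 0.121], [0.961, -0.266, -0.079, 0.667], [-0.004, 0.272, -0.962, 0.371], [0.0, 0.0, 0.0, 1.0]]
{'time': 0.15, 'q': array([ 1.25307812e+00,  2.64587977e-01,  1.60506200e+00, -3.63077432e-06,
        1.27370358e+00, -3.69069265e-02]), 'joint_vel': array([-0.00051094, -0.00285962, -0.00315458,  0.00032881,  0.00028026,
        0.00010137]), 'joint_torque': array([ 4.72297816e-04, -5.15906096e+01, -3.67958021e+01,  4.70706652e-05,
        8.01861665e-03,  2.31093310e-05]), 'tool_pos': array([0.18690388, 0.64804244, 0.24424179]), 'tcp_rot': array([ 2.50965225e+00,  1.88809616e+00, -2.26634847e-03]), 'wrist_force': array([ 0.80170637, -0.21643369, -0.03692183]), 'torque': array([0.05348246, 0.01379659, 0.03304286]), 'width': 1.000532780247363}
```

View pics/scene0.png

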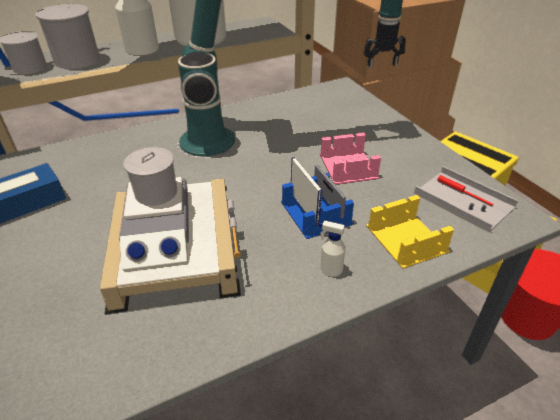

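View pics/side0.png

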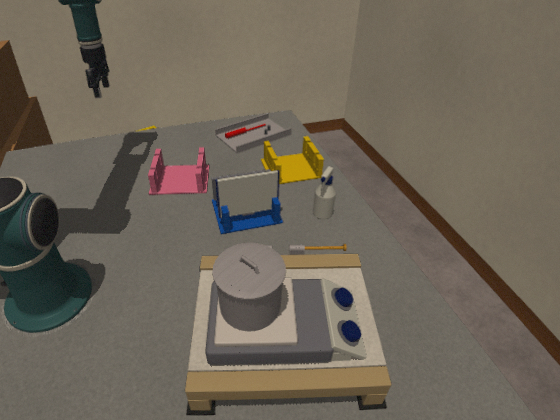

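View pics/wrist0.png

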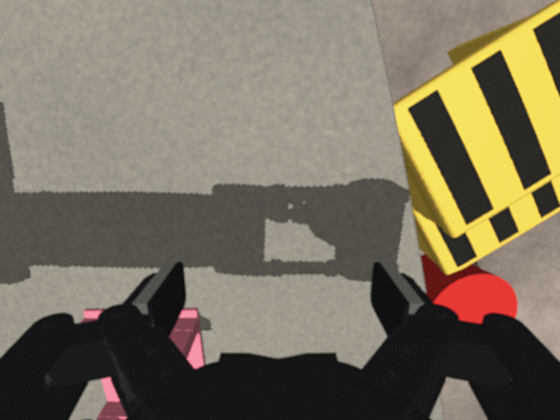

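```bash
python3 -c "
from h import *
crop('scene0',270,145,110,100,'c1');crop('side0',200,155,90,80,'c2');crop('scene0',200,170,60,120,'c3');crop('side0',190,235,200,60,'c4')"
```

```text
c1 scale 6.0
c2 scale 7.5
c3 scale 5.0
c4 scale 4.0
```

View pics/c1.png

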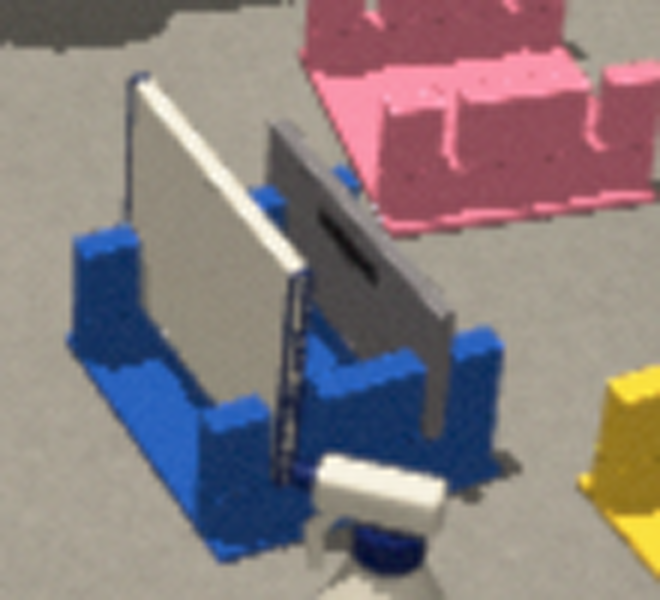

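View pics/c2.png

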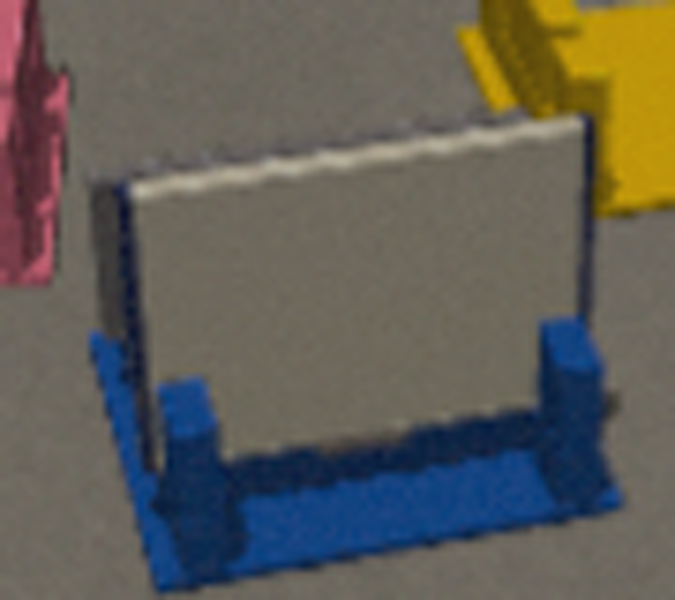

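View pics/c3.png

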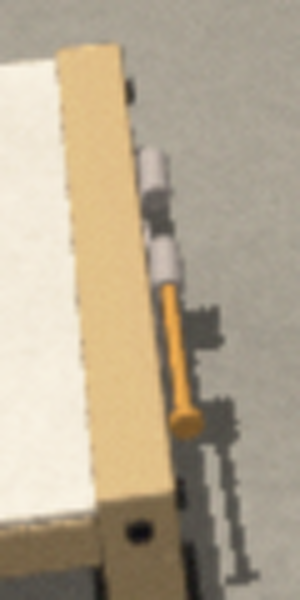

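View pics/c4.png

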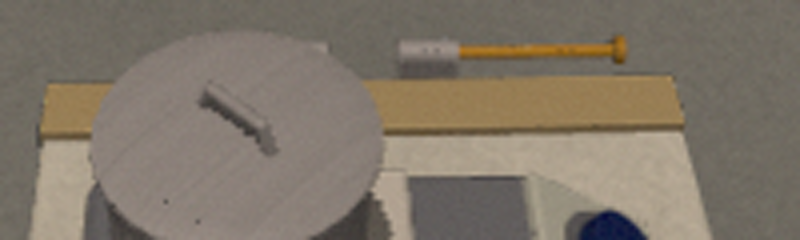

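```bash
python3 - <<'E'
from h import *
s=load('scene0');t=load('side0')
print('guard top', onz(s,(270+138/6,145+80/6),.165), onz(s,(270+295/6,145+270/6),.165))
print('guard top side', onz(t,(200+125/7.5,155+188/7.5),.165), onz(t,(200+590/7.5,155+122/7.5),.165))
print('tri',tri([(s,(270+135/6,145+80/6)),(t,(200+125/7.5,155+188/7.5))]),tri([(s,(270+295/6,145+270/6)),(t,(200+590/7.5,155+122/7.5))]))
print('pin head',tri([(s,(200+185/5,170+418/5)),(t,(190+620/4,235+49/4))]))
print('knuckle +x end', tri([(s,(200+166/5,170+277/5)),(t,(190+458/4,235+54/4))]))
print('knuckle +x inner', tri([(s,(200+161/5,170+238/5)),(t,(190+400/4,235+54/4))]))
print('pot',onz(s,(150,160),.289),onz(t,(250,268),.289))
print('bottle',onz(s,(333,268),0.02),'grey top',onz(s,(270+270/6,145+125/6),.115),onz(s,(270+445/6,145+315/6),.115))
E
```

```text
guard top [0.47711461 0.12758442 0.165     ] [0.64746114 0.12055703 0.165     ]
guard top side [0.47445524 0.12856192 0.165     ] [0.64905864 0.11874878 0.165     ]
tri (array([0.47464487, 0.12761483, 0.1645512 ]), array([1., 1.])) (array([0.64886942, 0.11930561, 0.16552928]), array([0.8, 0.8]))
pin head (array([ 0.7232878 , -0.15873495,  0.11173994]), array([1.2, 1.2]))
knuckle +x end (array([ 0.62630173, -0.13185691,  0.11462816]), array([3.7, 3.7]))
knuckle +x inner (array([ 0.59359367, -0.1213365 ,  0.11342435]), array([2.8, 2.8]))
pot [ 0.48347527 -0.28522208  0.289     ] [ 0.44566346 -0.30265841  0.289     ]
bottle [0.80258276 0.08213355 0.02      ] grey top [0.48005708 0.20459961 0.115     ] [0.65557767 0.20126314 0.115     ]
```

arm_command(steps=[-0.79,0.99,-0.15,0,0,0,1,-0.79,0.99,-0.15,0,0,0,1,-0.79,0.99,-0.15,0,0,0,1,-0.79,0.99,-0.15,0,0,0,1,-0.79,0.99,-0.15,0,0,0,1,-0.79,0.99,-0.15,0,0,0,1,-0.79,0.99,-0.15,0,0,0,1,-0.79,0.99,-0.15,0,0,0,1,-0.79,0.99,-0.15,0,0,0,1,-0.79,0.99,-0.15,0,0,0,1])

```text
time: 1.4
tool_pos: [0.4072, 0.3373, 0.2901]
tcp_rot: [2.51, 1.889, -0.001]
wrist_force: [-0.0, 0.0, -0.7]
width: 1.0
```

arm_command(steps=[-0.79,0.99,-0.15,0,0,0,1,-0.79,0.99,-0.15,0,0,0,1,-0.79,0.99,-0.15,0,0,0,1,-0.79,0.99,-0.15,0,0,0,1,-0.79,0.99,-0.15,0,0,0,1,-0.79,0.99,-0.15,0,0,0,1,-0.79,0.99,-0.15,0,0,-0.76,1,0,0,0,0,0,-0.76,1,0,0,0,0,0,-0.75,1,0,0,0,0,0,0,1])

```text
time: 2.65
tool_pos: [0.5604, 0.1213, 0.3213]
tcp_rot: [-2.27, -2.171, 0.001]
wrist_force: [-0.3, 0.0, -0.6]
width: 0.997
```

```bash
python3 - <<'E'
from h import *
d=grab('wrist','w1');s=bot.read_state();print(s['time'],s['tool_pos'],R.from_rotvec(s['tcp_rot']).as_matrix().round(4).tolist(),d['P'].round(3).tolist(),s['q'])
E
```

```text
2.7 [0.56034487 0.12143491 0.32142429] [[0.0446, 0.999, -0.0006], [0.999, -0.0446, -0.0001], [-0.0001, -0.0006, -1.0]] [[0.045, 0.962, 0.27, 0.492], [0.999, -0.043, -0.014, 0.124], [-0.002, 0.271, -0.963, 0.449], [0.0, 0.0, 0.0, 1.0]] [ 1.69966008e-01  3.37897192e-02  1.72714482e+00  1.03826021e-05
  1.38130929e+00 -1.35618446e+00]
```

View pics/w1.png

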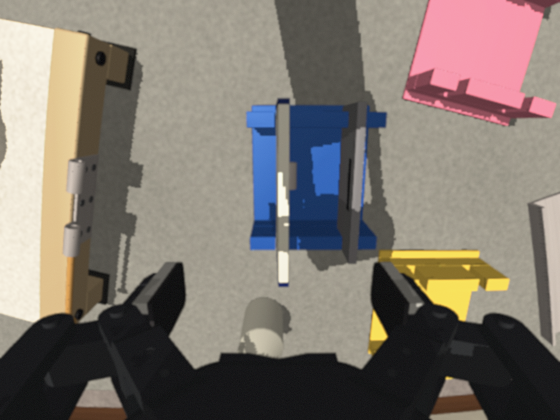

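```bash
python3 -c "
from h import *
crop('w1',240,90,90,205,'d1');crop('w1',30,140,110,190,'d2')"
```

```text
d1 scale 2.926829268292683
d2 scale 3.1578947368421053
```

View pics/d1.png

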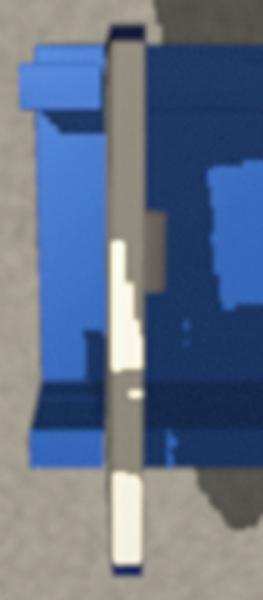

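View pics/d2.png

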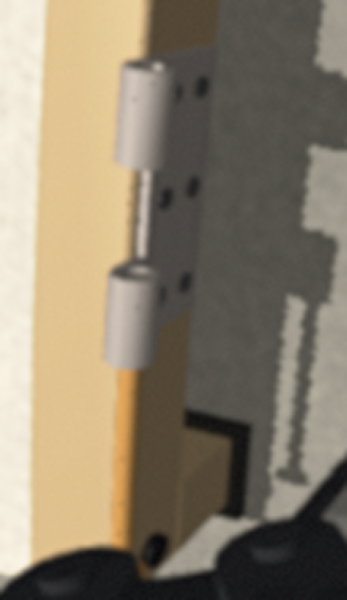

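```bash
python3 - <<'E'
from h import *
d=load('w1');im=d['img'].astype(int)
f=2.92683
for r in [100,110,120,150,200,230,270,280,284]:
    print(r,[tuple(im[r,c]) for c in range(275,292)] if r in(110,) else '')
# subpixel strip edges using blueness
b=(im[:,:,2]-im[:,:,0])
C=[]
for r in list(range(103,280)):
    row=b[r,268:300]; m=np.where(row<25)[0]
    C.append((r,m.min()+268 if len(m) else -1,m.max()+268 if len(m) else -1))
print(C[::12])
A=onz(d,(240+126/f,90+27/f),.165);B=onz(d,(240+127/f,90+573/f),.165)
print(A,B,(A+B)/2,np.linalg.norm(A-B),np.degrees(np.arctan2(*(B-A)[[1,0]])))
g=3.15789
def p(x,y):return (30+x/g,140+y/g)
for nm,uv in dict(k1far=(146,62),k1near=(140,168),k2far=(134,270),k2near=(128,368)).items(): print(nm,onz(d,p(*uv),.12))
E
```

```text
100 
110 [(np.int64(83), np.int64(114), np.int64(170)), (np.int64(89), np.int64(98), np.int64(119)), (np.int64(103), np.int64(100), np.int64(93)), (np.int64(126), np.int64(121), np.int64(108)), (np.int64(140), np.int64(136), np.int64(122)), (np.int64(148), np.int64(142), np.int64(129)), (np.int64(148), np.int64(144), np.int64(130)), (np.int64(147), np.int64(143), np.int64(129)), (np.int64(147), np.int64(142), np.int64(128)), (np.int64(146), np.int64(141), np.int64(127)), (np.int64(146), np.int64(141), np.int64(127)), (np.int64(147), np.int64(143), np.int64(128)), (np.int64(146), np.int64(142), np.int64(127)), (np.int64(133), np.int64(129), np.int64(119)), (np.int64(95), np.int64(98), np.int64(107)), (np.int64(49), np.int64(66), np.int64(99)), (np.int64(32), np.int64(57), np.int64(102))]
120 
150 
200 
230 
270 
280 
284 
[(103, np.int64(268), np.int64(299)), (115, np.int64(276), np.int64(289)), (127, np.int64(276), np.int64(289)), (139, np.int64(277), np.int64(289)), (151, np.int64(277), np.int64(289)), (163, np.int64(277), np.int64(296)), (175, np.int64(277), np.int64(296)), (187, np.int64(277), np.int64(295)), (199, np.int64(277), np.int64(288)), (211, np.int64(276), np.int64(289)), (223, np.int64(276), np.int64(289)), (235, np.int64(276), np.int64(289)), (247, np.int64(276), np.int64(288)), (259, np.int64(268), np.int64(299)), (271, np.int64(268), np.int64(299))]
[0.47113457 0.12874522 0.165     ] [0.64816071 0.12189839 0.165     ] [0.55964764 0.1253218  0.165     ] 0.1771584989433871 -2.2149223452593207
k1far [ 0.51609598 -0.09326296  0.12      ]
k1near [ 0.55230238 -0.10324719  0.12      ]
k2far [ 0.58919395 -0.1139112   0.12      ]
k2near [ 0.62690003 -0.12529225  0.12      ]
```

arm_command(steps=[-0.97,0.29,0.17,0,0,0,1,-0.97,0.29,0.17,0,0,0,1,-0.97,0.29,0.17,0,0,0,1,-0.97,0.29,0.17,0,0,0,1,-0.97,0.29,0.17,0,0,0,1,-0.97,0.29,0.17,0,0,0,1,-0.97,0.29,0.17,0,0,0,1,-0.97,0.29,0.17,0,0,0,1,0,0,0,0,0,0,1])

```text
time: 3.82
tool_pos: [0.6199, -0.1156, 0.28]
tcp_rot: [-2.272, -2.169, 0.002]
wrist_force: [0.2, 0.9, -0.3]
width: 0.996
```

```bash
python3 - <<'E'
from h import *
d=grab('wrist','w2');s=bot.read_state();print(s['time'],s['tool_pos'],s['joint_vel'].round(3))
print(proj(d,[.516,-.093,.12]),proj(d,[.627,-.125,.12]))
E
```

```text
3.875 [ 0.61981098 -0.11442397  0.28036304] [ 0.026 -0.015  0.003  0.008  0.003 -0.003]
[299.69088811  81.11775542] [269.33828379 207.81533694]
```

View pics/w2.png

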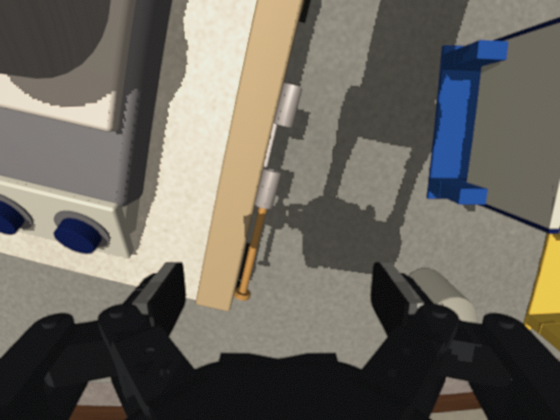

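```bash
python3 - <<'E'
from h import *
d=grab('wrist','w3');s=bot.read_state();print(s['time'],s['tool_pos'],s['joint_vel'].round(3))
crop('w3',230,75,100,75*2,'d3',f=4);crop('w3',230,75,100,150,'d3',f=4)
E
```

```text
3.925 [ 0.61984546 -0.11373678  0.28073614] [ 0.018 -0.011  0.     0.     0.001 -0.004]
d3 scale 4
d3 scale 4
```

View pics/d3.png

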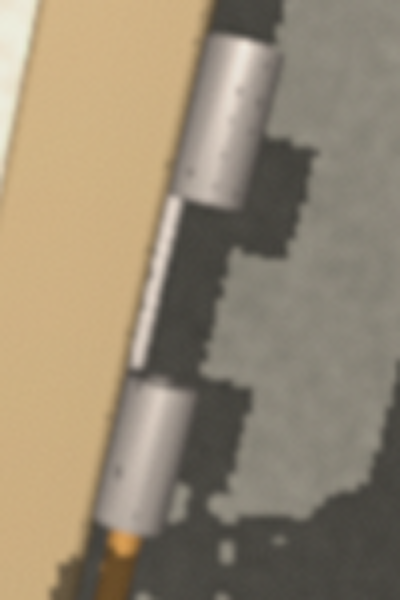

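```bash
python3 - <<'E'
from h import *
d=load('w3');w1=load('w1')
P=[onz(d,(230+x/4,75+y/4),.111) for x,y in [(246,43),(206,198),(161,384),(127,528)]]
P=np.array(P);print(P.round(4))
u=P[3]-P[0];print(np.linalg.norm(u),'mid',P.mean(0),(P[1]+P[2])/2,'yaw',np.degrees(np.arctan2(u[1],u[0])), np.degrees(np.arctan2(*(P[2]-P[0])[[1,0]])))
g=3.15789
Q=np.array([onz(w1,(30+x/g,140+y/g),.111) for x,y in [(147,66),(141,165),(135,272),(129,365)]]);print(Q.round(4),Q.mean(0))
for a,b in zip([(246,43),(206,198),(161,384),(127,528)],[(147,66),(141,165),(135,272),(129,365)]):
    print(tri([(d,(230+a[0]/4,75+a[1]/4)),(w1,(30+b[0]/g,140+b[1]/g))]))
E
```

```text
[[ 0.5184 -0.0985  0.111 ]
 [ 0.5516 -0.1089  0.111 ]
 [ 0.5936 -0.1213  0.111 ]
 [ 0.6283 -0.1314  0.111 ]]
0.11471270239077802 mid [ 0.57298289 -0.1150292   0.111     ] [ 0.57258891 -0.11508516  0.111     ] yaw -16.65333992458114 -16.84907861582112
[[ 0.5182 -0.0991  0.111 ]
 [ 0.5529 -0.1088  0.111 ]
 [ 0.5927 -0.1202  0.111 ]
 [ 0.6294 -0.1314  0.111 ]] [ 0.57327716 -0.11489499  0.111     ]
(array([ 0.51830341, -0.09861737,  0.11166939]), array([0.2, 0.2]))
(array([ 0.55218732, -0.1087026 ,  0.11143991]), array([0.7, 0.7]))
(array([ 0.59353224, -0.12143993,  0.10923316]), array([0.3, 0.3]))
(array([ 0.62880109, -0.13130527,  0.1111501 ]), array([0.5, 0.5]))
```

arm_command(steps=[0.98,-0.294,0,0,0,0,1,0.98,-0.294,0,0,0,0,1,0.98,-0.294,0,0,0,0,1,0.98,-0.294,0,0,0,0,1,0.98,-0.294,0,0,0,0,1,0.98,-0.294,0,0,0,0,1,0.98,-0.294,0,0,0,0,1,0.98,-0.294,0,0,0,-0.06,1,0,0,0,0,0,0,1,0,0,0,0,0,0,1])

```text
time: 5.18
tool_pos: [0.5594, 0.1244, 0.2813]
tcp_rot: [2.26, 2.181, 0.0]
wrist_force: [0.2, 0.2, -1.0]
width: 1.001
```

```bash
python3 - <<'E'
from h import *
s=bot.read_state();print(s['time'],s['tool_pos'],s['joint_vel'].round(3),R.from_rotvec(s['tcp_rot']).as_matrix().round(4).tolist())
d=grab('wrist','w4');crop('w4',220,60,130,240,'d4')
E
```

```text
5.175 [0.55941098 0.12444041 0.28128914] [-0.021  0.007 -0.001  0.001 -0.002 -0.   ] [[0.0356, 0.9994, 0.0005], [0.9994, -0.0356, -0.0003], [-0.0003, 0.0005, -1.0]]
d4 scale 2.5
```

View pics/d4.png

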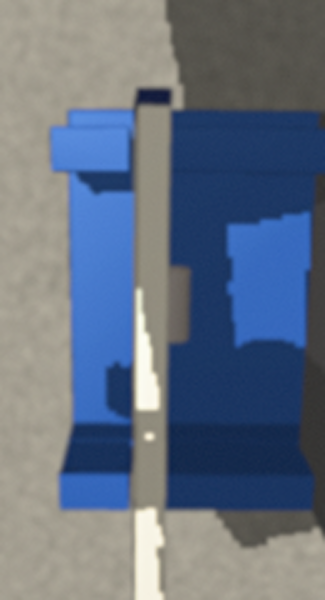

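arm_command(steps=[0.05,0,0.9,0,0,0,1,0,0,0.9,0,0,0,1,0,0,0.9,0,0,0,1,0,0,0.9,0,0,0,1,0,0,0.9,0,0,0,1,0,0,0.85,0,0,0,1,0,0,0,0,0,0,1])

```text
time: 6.1
tool_pos: [0.5578, 0.1242, 0.118]
tcp_rot: [-2.261, -2.177, 0.007]
wrist_force: [-0.1, -0.8, -0.4]
width: 1.001
```

```bash
python3 - <<'E'
from h import *
s=bot.read_state();print(s['time'],s['tool_pos'],s['wrist_force'],s['joint_vel'].round(3))
d=grab('wrist','w5');grab('side','s5')
A=load('w4');p=(220+154/2.5,60+90/2.5);print(onz(A,p,.165))
E
```

```text
6.1 [0.55783334 0.12420011 0.1180335 ] [-0.10409043 -0.82149989 -0.38919547] [ 0.003 -0.026 -0.044  0.001  0.012 -0.   ]
[0.47083324 0.12943539 0.165     ]
```

View pics/w5.png

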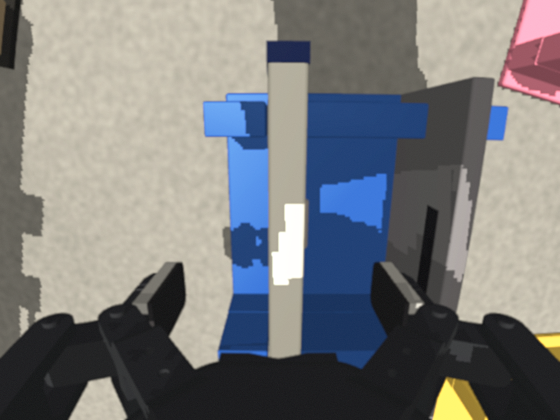

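```bash
python3 - <<'E'
from h import *
d=load('w5');T=np.eye(4);s=bot.read_state()
for u in [(267.5,65),(306.5,65),(268.5,340),(301.5,340),(288,41)]: print(onz(d,u,.165))
E
```

```text
[0.47538076 0.12428681 0.165     ]
[0.4757296  0.13357638 0.165     ]
[0.55185806 0.12095117 0.165     ]
[0.55223989 0.13093621 0.165     ]
[0.47021856 0.12934365 0.165     ]
```

arm_command(steps=[0.05,0.05,0,0,0,0,1,0,0,0,0,0,0,0.5,0,0,0,0,0,0,0,0,0,0,0,0,0,0,0,0,0,0,0,0,0,0,0,0,0,0,0,0], squeeze=60)

```text
time: 6.95
tool_pos: [0.5612, 0.1253, 0.1206]
tcp_rot: [2.26, 2.179, -0.004]
wrist_force: [-0.6, -5.5, 2.1]
width: 0.111
```

```bash
python3 - <<'E'
from h import *
s=bot.read_state();print(s['time'],s['tool_pos'],s['wrist_force'],s['torque'],s['width'],s['joint_vel'].round(3))
E
```

```text
6.95 [0.56118867 0.12526696 0.12062818] [-0.60697556 -5.51679178  2.09369062] [-1.20487251  0.10321274 -0.18818545] 0.11077599664845136 [-0.003 -0.001  0.001  0.004 -0.002 -0.003]
```

arm_command(steps=[0,0,-0.3,0,0,0,0,0,0,-0.5,0,0,0,0,0,0,-0.5,0,0,0,0,0,0,-0.6,0,0,0,0,0,0,-0.6,0,0,0,0,0,0,-0.6,0,0,0,0,0,0,-0.6,0,0,0,0,0,0,-0.6,0,0,0,0,0,0,-0.2,0,0,0,0,0,0,0,0,0,0,0])

```text
time: 8.2
tool_pos: [0.5615, 0.1269, 0.256]
tcp_rot: [2.262, 2.18, 0.001]
wrist_force: [0.3, -0.6, -4.2]
width: 0.11
```

```bash
python3 - <<'E'
from h import *
s=bot.read_state();print(s['time'],s['tool_pos'],s['wrist_force'],s['torque'],s['width'],s['joint_vel'].round(3),R.from_rotvec(s['tcp_rot']).as_matrix().round(4).tolist())
grab('wrist','w6');grab('scene','sc6');grab('side','si6')
E
```

```text
8.2 [0.5615059  0.12694945 0.25595867] [ 0.30062263 -0.62523796 -4.16201725] [-0.03666334 -0.0290832   0.00071636] 0.10993987475422619 [ 0.     0.012  0.025  0.003 -0.006  0.   ] [[0.0368, 0.9993, 0.0008], [0.9993, -0.0368, 0.0002], [0.0002, 0.0008, -1.0]]
```

View pics/w6.png

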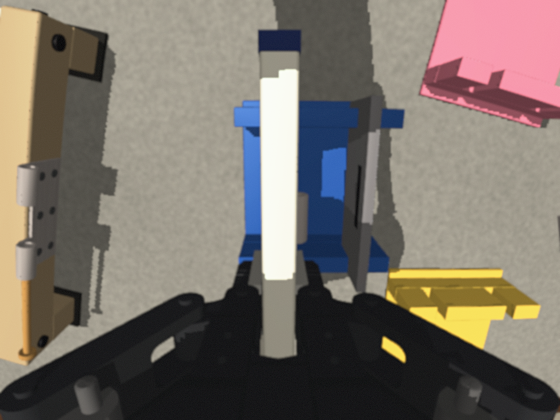

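View pics/sc6.png

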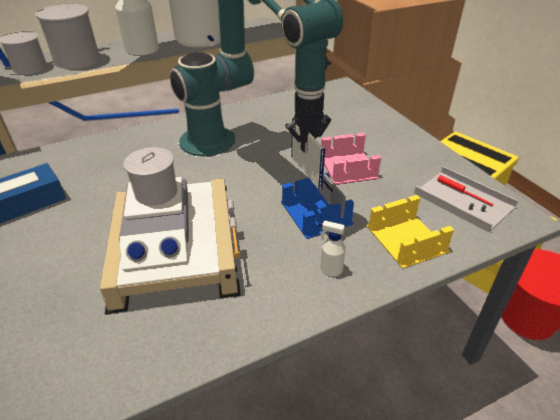

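View pics/si6.png

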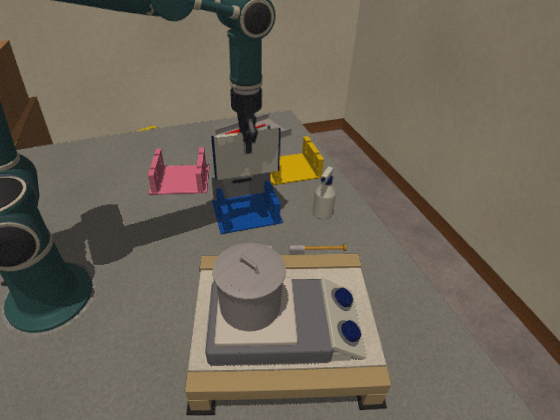

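```bash
python3 - <<'E'
from h import *
crop('w6',250,20,80,100,'e1',f=6);crop('w6',270,170,60,90,'e2',f=6.6)
crop('si6',205,115,90,90,'e3',f=6.6)
crop('sc6',280,115,70,100,'e4',f=6)
E
```

```text
e1 scale 6
e2 scale 6.6
e3 scale 6.6
e4 scale 6
```

View pics/e1.png

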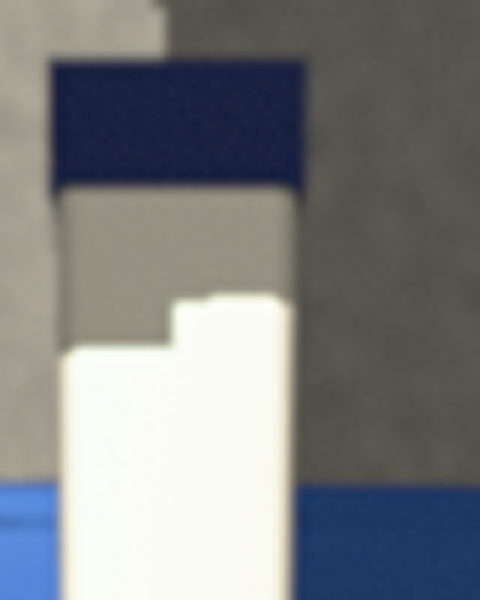

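View pics/e2.png

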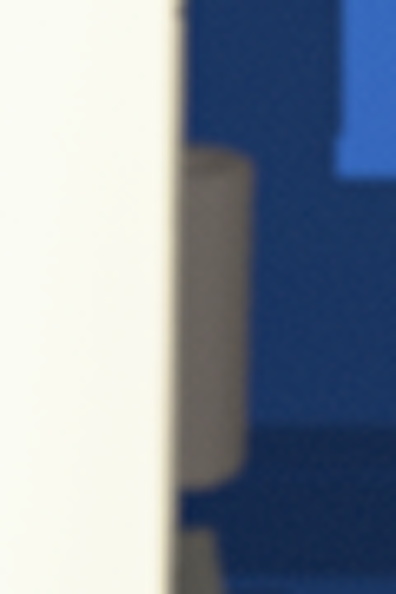

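View pics/e3.png

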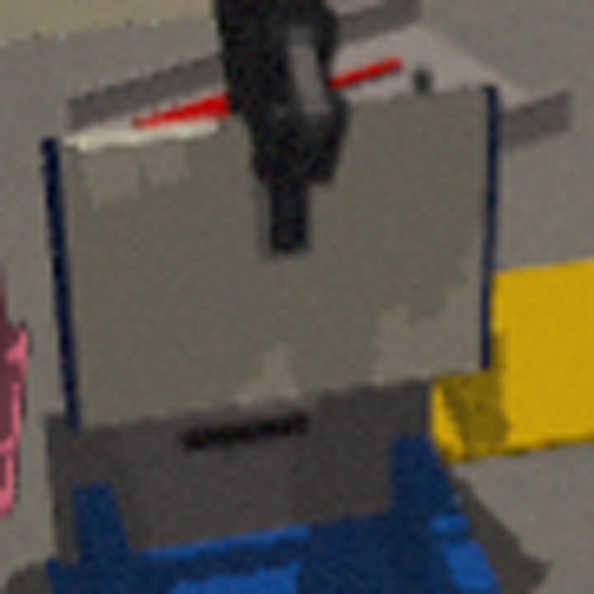

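View pics/e4.png

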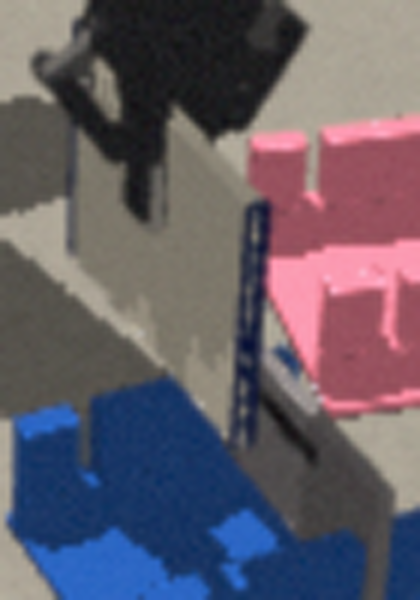

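```bash
python3 - <<'E'
from h import *
d=load('w6');si=load('si6');sc=load('sc6')
s=bot.read_state();TR=R.from_rotvec(s['tcp_rot']).as_matrix();tp=s['tool_pos'];print(tp)
tool=lambda p:(TR.T@(np.array(p)-tp)*1000).round(1)
zt=tp[2]+.0444;zb=tp[2]-.0966
print('top far end L,R',tool(onz(d,(250+50/6,20+60/6),zt)),tool(onz(d,(250+306/6,20+60/6),zt)))
print('top strip lower L,R',tool(onz(d,(260.5,300),zt)),tool(onz(d,(297,300),zt)))
print('knuckle far,near',tool(onz(d,(270+255/6.6,170+160/6.6),zb)),tool(onz(d,(270+245/6.6,170+478/6.6),zb)))
# panel corner predictions in tool frame: tool x=+guard y, tool y=+guard x, tool z=-guard z
def g2w(g,oy=0): return tp+TR@(np.array([g[1]+14,g[0]+oy,96.6-g[2]])/1000)
def c(nm,dd,g,obs): print(nm,'pred',proj(dd,g2w(g)).round(1),'obs',np.round(obs,1))
f=6.6
c('si TL',si,(-90,-19,141),(205+47/f,115+140/f));c('si TR',si,(90,-19,141),(205+491/f,115+90/f))
c('si BL',si,(-90,-19,11),(205+72/f,115+430/f));c('si BR',si,(90,-19,11),(205+487/f,115+368/f))
f=6
c('sc T',sc,(90,-19,141),(280+247/f,115+203/f));c('sc T+',sc,(90,-9,141),(280+270/f,115+200/f))
c('sc B',sc,(90,-19,11),(280+230/f,115+447/f));c('sc B+',sc,(90,-9,11),(280+256/f,115+440/f))
E
```

```text
[0.56065347 0.12676198 0.25434604]
top far end L,R [ -5.2 -90.7 -44.2] [  5.2 -90.7 -44.2]
top strip lower L,R [ -5.8 -16.7 -44.4] [  5.3 -16.7 -44.4]
knuckle far,near [ 21.9 -17.9  96.6] [21.7 19.8 96.6]
si TL pred [211.8 137.5] obs [212.1 136.2]
si TR pred [280.8 128.8] obs [279.4 128.6]
si BL pred [215.4 179.9] obs [215.9 180.2]
si BR pred [279.1 170.2] obs [278.8 170.8]
sc T pred [321.6 149.8] obs [321.2 148.8]
sc T+ pred [325.  148.9] obs [325.  148.3]
sc B pred [319.1 189.7] obs [318.3 189.5]
sc B+ pred [322.3 188.8] obs [322.7 188.3]
```

arm_command(steps=[-0.5,0.059,0,0,0,0,0,-0.95,0.059,0,0,0,0,0,-0.98,0.059,0,0,0,0,0,-0.98,0.059,0,0,0,0,0,-0.98,0.059,0,0,0,0,0,-0.98,0.059,0,0,0,0,0,-0.98,0.059,0,0,0,0,0,-0.9,0.059,0,0,0,0,0,-0.8,0.059,0,0,0,0,0,-0.44,0.059,0,0,0,0,0])

```text
time: 9.6
tool_pos: [0.569, -0.1302, 0.2549]
tcp_rot: [-2.263, -2.178, 0.001]
wrist_force: [-0.4, 0.6, -4.5]
width: 0.111
```

arm_command(steps=[0,0,0,0,0,0.4,0,0,0,0,0,0,0.7,0,0,0,0,0,0,0.7,0,0,0,0,0,0,0.425,0,0,0,0,0,0,0.2,0,0,0,0,0,0,0,0,0,0,0,0,0,0,0])

```text
time: 10.48
tool_pos: [0.5695, -0.1283, 0.2554]
tcp_rot: [-2.519, -1.877, 0.0]
wrist_force: [0.5, 0.1, -4.7]
width: 0.108
```

```bash
cat > m.py <<'E'
from h import *
def rep(tgt=(.569,-.1284,.2076),yaw=-16.65):
    s=bot.read_state();M=R.from_rotvec(s['tcp_rot']).as_matrix();tp=s['tool_pos']
    print('t',s['time'],'tcp',tp.round(4),'F',s['wrist_force'].round(1),'T',s['torque'].round(2),'w',round(s['width'],3),'v',np.abs(s['joint_vel']).max().round(3))
    y=np.degrees(np.arctan2(M[1,1],M[0,1]));print('yaw',y.round(2),'turn units',((y-yaw)/6).round(3),'tilt z',M[:,2].round(4),'shift units',(M.T@(np.array(tgt)-tp)/.03).round(3))
    return M,tp
E
python3 - <<'E'
from m import *
rep();grab('wrist','w7');grab('side','si7');grab('scene','sc7');rep()
E
```

```text
t 10.475 tcp [ 0.5695 -0.1283  0.2554] F [ 0.5  0.1 -4.7] T [0.01 0.   0.  ] w 0.108 v 0.001
yaw -16.63 turn units 0.003 tilt z [-1.e-04  1.e-04 -1.e+00] shift units [-0.01  -0.016  1.594]
t 10.625 tcp [ 0.5696 -0.1283  0.2555] F [ 0.5 -0.3 -4.1] T [-0.07  0.01  0.01] w 0.111 v 0.002
yaw -16.64 turn units 0.001 tilt z [-0. -0. -1.] shift units [-0.01  -0.018  1.595]
```

View pics/w7.png

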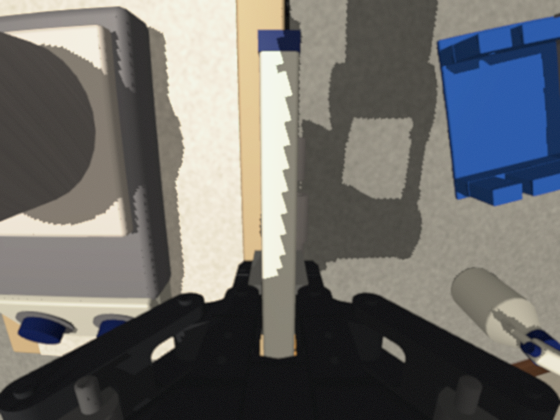

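View pics/sc7.png

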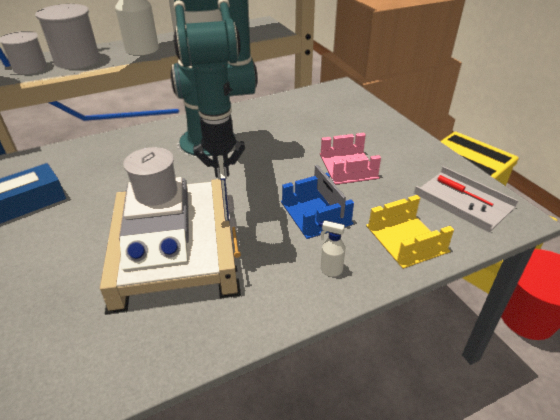

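```bash
python3 -c "
from h import *
crop('w7',270,60,60,220,'f1',f=2.7);
a=cv2.imread('pics/w7.png')[60:280,285:325];a=cv2.convertScaleAbs(a,alpha=2,beta=0);cv2.imwrite('pics/f1.png',cv2.resize(a,None,fx=4,fy=2.7,interpolation=cv2.INTER_CUBIC))
crop('sc7',195,130,70,140,'f2',f=4.2);crop('si7',190,160,200,120,'f3',f=4)"
```

```text
f1 scale 2.7
f2 scale 4.2
f3 scale 4
```

View pics/f1.png

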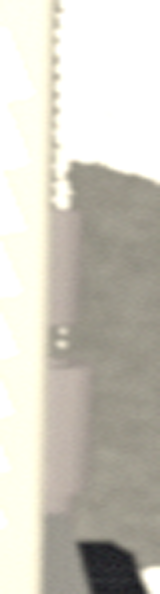

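View pics/f2.png

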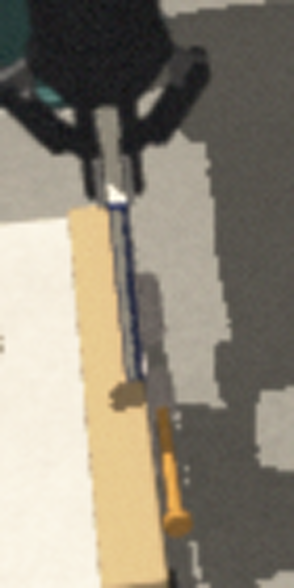

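View pics/f3.png

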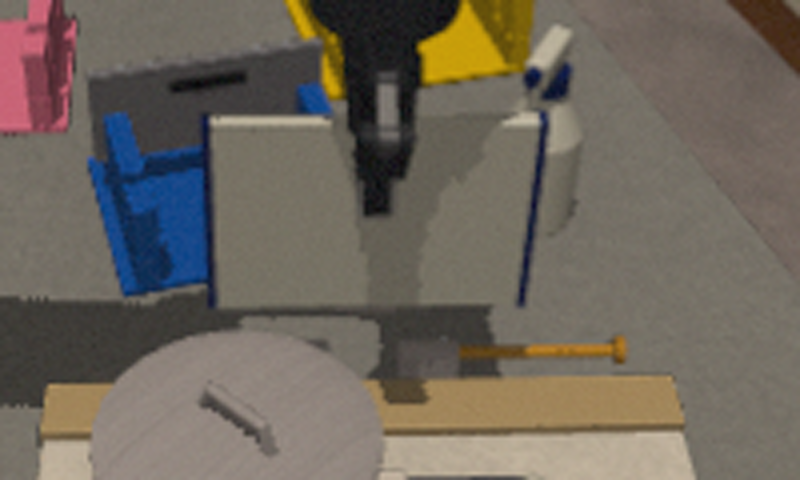

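```bash
python3 - <<'E'
from m import *
M,tp=rep();d=load('w7')
T=lambda u,z:(M.T@(onz(d,u,z)-tp)*1000).round(1)
print('fixed far knuckle: far end,near end',T((285+82/4,60+210/2.7),.111),T((285+80/4,60+322/2.7),.111))
print('guard knuckle',T((285+90/4,60+367/2.7),tp[2]-.0966),T((285+85/4,60+513/2.7),tp[2]-.0966))
# expected of fixed in tool frame from w1/w3 measure
Ry=np.radians(-16.65);ax=np.array([np.cos(Ry),np.sin(Ry),0]);rb=np.array([.573,-.115,.111])
for x in(-57,-21,21,57): print(x,(M.T@(rb+ax*x/1000-tp)*1000).round(1), proj(d,rb+ax*x/1000+M[:,0]*.009).round(1))
E
```

```text
t 10.625 tcp [ 0.5696 -0.1283  0.2555] F [ 0.5 -0.3 -4.1] T [-0.07  0.01  0.01] w 0.111 v 0.002
yaw -16.64 turn units 0.001 tilt z [-0. -0. -1.] shift units [-0.01  -0.018  1.595]
fixed far knuckle: far end,near end [ 22.3 -57.3 144.5] [ 22.6 -21.9 144.5]
guard knuckle [ 20.6 -17.9  96.6] [20.8 24.4 96.6]
-57 [ 13.7 -57.5 144.5] [305.9 137.5]
-21 [ 13.7 -21.5 144.5] [305.  179.7]
21 [ 13.7  20.5 144.5] [304.  225.6]
57 [ 13.7  56.5 144.5] [303.1 262. ]
```

arm_command(steps=[-0.01,-0.018,0.3,0,0,0,0,0,0,0.3,0,0,0,0,0,0,0.3,0,0,0,0,0,0,0.2,0,0,0,0,0,0,0.1,0,0,0,0,0,0,0,0,0,0,0,0,0,0,0,0,0,0])

```text
time: 11.5
tool_pos: [0.5693, -0.1285, 0.2199]
tcp_rot: [2.519, 1.876, 0.001]
wrist_force: [0.9, -0.2, -2.9]
width: 0.114
```

```bash
python3 - <<'E'
from m import *
rep();grab('wrist','w8');grab('scene','sc8');grab('side','si8');rep()
a=cv2.imread('pics/w8.png')[60:280,285:325];a=cv2.convertScaleAbs(a,alpha=2,beta=0);cv2.imwrite('pics/g1.png',cv2.resize(a,None,fx=8,fy=2.7,interpolation=cv2.INTER_CUBIC))
crop('sc8',195,160,70,110,'g2',f=5.4);crop('si8',190,180,200,100,'g3',f=4)
E
```

```text
t 11.5 tcp [ 0.5693 -0.1285  0.2199] F [ 0.9 -0.2 -2.9] T [ 0.   -0.01  0.  ] w 0.114 v 0.002
yaw -16.66 turn units -0.002 tilt z [ 7.e-04 -2.e-04 -1.e+00] shift units [ 0.   -0.01  0.41]
t 11.65 tcp [ 0.5693 -0.1285  0.2199] F [-0.4 -0.6 -3.4] T [0.05 0.01 0.01] w 0.11 v 0.003
yaw -16.66 turn units -0.002 tilt z [ 7.e-04 -2.e-04 -1.e+00] shift units [-0.    -0.009  0.411]
g2 scale 5.4
g3 scale 4
```

View pics/g1.png

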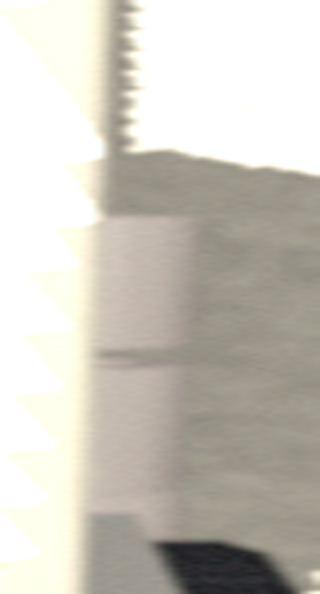

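View pics/g2.png

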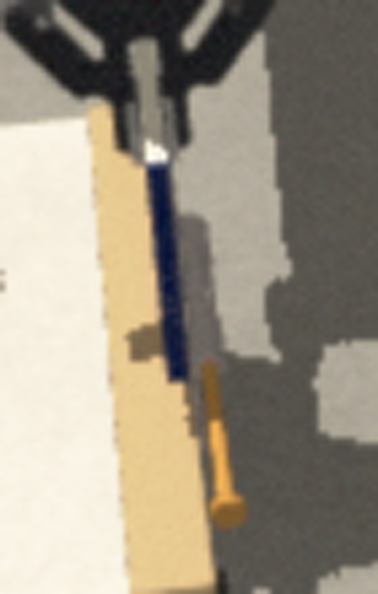

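View pics/g3.png

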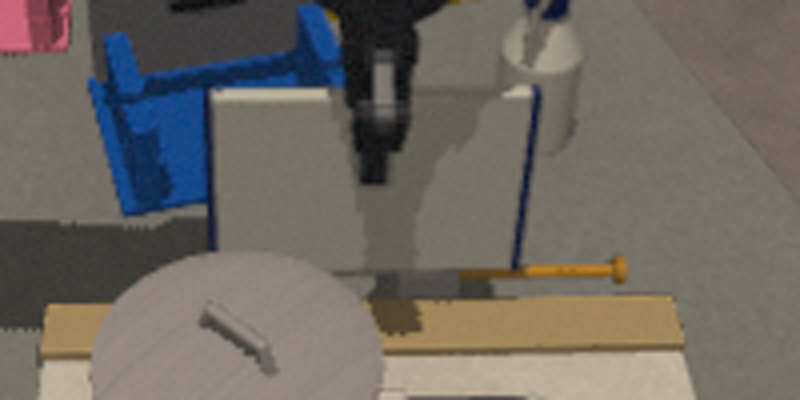

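```bash
cat > edge.py <<'E'
from m import *
def edges(n,M,tp,z_f,z_g,rows=range(138,262,4)):
    d=load(n);im=cv2.GaussianBlur(d['img'],(0,0),.6).astype(float)
    # redness: knuckle vs bench 
    for r in rows:
        v=im[r,:,0]-im[r,:,1]; v=v[296:320]
        g=np.abs(np.diff(im[r,296:320].sum(1)));c=(im[r,296:320,0]-im[r,296:320,1])
        k=np.argmin(np.diff(c));
        # subpixel by half crossing of colour diff
        hi=np.median(c[3:8]);lo=np.median(c[16:]);h=(hi+lo)/2;i=[j for j in range(5,20) if c[j]>=h>c[j+1]]
        u=296+i[-1]+(c[i[-1]]-h)/(c[i[-1]]-c[i[-1]+1]) if i else np.nan
        if i: print(r,round(u,2),'f',(M.T@(onz(d,(u,r),z_f)-tp)*1000)[:2].round(1),'g',(M.T@(onz(d,(u,r),z_g)-tp)*1000)[:2].round(1),round(hi-lo,1))
E
python3 - <<'E'
from edge import *
M,tp=rep();edges('w8',M,tp,.111,tp[2]-.0966)
E
```

```text
t 11.65 tcp [ 0.5693 -0.1285  0.2199] F [-0.4 -0.6 -3.4] T [0.05 0.01 0.01] w 0.11 v 0.003
yaw -16.66 turn units -0.002 tilt z [ 7.e-04 -2.e-04 -1.e+00] shift units [-0.    -0.009  0.411]
138 312.5 f [ 24.4 -58.5] g [ 23.1 -59.1] 1.0
142 309.25 f [ 22.1 -55.7] g [ 20.9 -56.3] 3.0
146 309.5 f [ 22.4 -52.8] g [ 21.2 -53.6] 3.0
150 309.0 f [ 22.1 -49.8] g [ 20.9 -50.8] 4.0
154 308.0 f [ 21.4 -46.9] g [ 20.3 -48. ] 4.0
158 309.5 f [ 22.6 -44. ] g [ 21.4 -45.2] 3.0
162 309.0 f [ 22.3 -41. ] g [ 21.1 -42.4] 4.0
166 309.25 f [ 22.6 -38. ] g [ 21.3 -39.6] 3.0
170 308.75 f [ 22.3 -35. ] g [ 21.1 -36.8] 3.5
174 308.0 f [ 21.8 -32. ] g [ 20.6 -33.9] 4.0
178 307.0 f [ 21.1 -28.9] g [ 19.9 -31. ] 4.0
182 310.0 f [ 23.4 -25.9] g [ 22.2 -28.1] 4.0
186 307.5 f [ 21.6 -22.8] g [ 20.4 -25.2] 4.0
190 303.5 f [ 18.6 -19.7] g [ 17.6 -22.2] 1.0
194 307.5 f [ 21.7 -16.5] g [ 20.6 -19.3] 3.0
198 306.0 f [ 20.7 -13.4] g [ 19.6 -16.3] 4.0
202 307.5 f [ 21.9 -10.2] g [ 20.7 -13.3] 3.0
206 307.0 f [21.6 -7. ] g [ 20.4 -10.3] 4.0
210 307.5 f [22.1 -3.8] g [20.9 -7.2] 3.0
214 308.5 f [22.9 -0.6] g [21.7 -4.1] 3.0
218 307.0 f [21.8  2.7] g [20.7 -1.1] 2.0
222 307.5 f [22.3  6. ] g [21.1  2.1] 3.0
226 307.0 f [22.   9.3] g [20.8  5.2] 4.0
230 307.0 f [22.1 12.6] g [20.9  8.3] 4.0
234 306.5 f [21.8 15.9] g [20.6 11.5] 3.0
238 305.0 f [20.7 19.3] g [19.5 14.7] 4.0
242 306.0 f [21.5 22.7] g [20.4 18. ] 4.0
246 307.5 f [22.8 26.2] g [21.6 21.2] 3.0
250 308.0 f [23.3 29.6] g [22.1 24.5] 2.0
254 308.5 f [23.8 33.1] g [22.5 27.8] 1.0
258 315.0 f [29.2 36.7] g [27.7 31.2] 0.0
```

arm_command(steps=[0.043,-0.01,0,0,0,0,0,0,0,0.1,0,0,0,0,0,0,0.1,0,0,0,0,0,0,0.1,0,0,0,0,0,0,0.1,0,0,0,0,0,0,0,0,0,0,0,0,0,0,0,0,0,0])

```text
time: 12.52
tool_pos: [0.5692, -0.1271, 0.2075]
tcp_rot: [2.52, 1.876, 0.0]
wrist_force: [-0.4, 0.7, -2.8]
width: 0.108
```

```bash
python3 - <<'E'
from edge import *
rep();grab('wrist','w9');grab('scene','sc9');grab('side','si9');M,tp=rep()
edges('w9',M,tp,.111,tp[2]-.0966)
a=cv2.imread('pics/w9.png')[60:280,285:325];a=cv2.convertScaleAbs(a,alpha=2,beta=0);cv2.imwrite('pics/h1.png',cv2.resize(a,None,fx=8,fy=2.7,interpolation=cv2.INTER_CUBIC))
a=cv2.imread('pics/sc9.png')[185:270,205:255];a=cv2.convertScaleAbs(a,alpha=1.6,beta=0);cv2.imwrite('pics/h2.png',cv2.resize(a,None,fx=7,fy=7,interpolation=cv2.INTER_CUBIC))
a=cv2.imread('pics/si9.png')[215:265,225:350];a=cv2.convertScaleAbs(a,alpha=1.6,beta=0);cv2.imwrite('pics/h3.png',cv2.resize(a,None,fx=6.4,fy=6.4,interpolation=cv2.INTER_CUBIC))
E
```

```text
t 12.525 tcp [ 0.5692 -0.1271  0.2075] F [-0.4  0.7 -2.8] T [-0.04  0.03 -0.01] w 0.108 v 0.004
yaw -16.66 turn units -0.001 tilt z [ 1.e-04 -1.e-04 -1.e+00] shift units [-0.043  0.007 -0.002]
t 12.675 tcp [ 0.5692 -0.1271  0.2077] F [-0.1  0.5 -3.6] T [-0.03 -0.01 -0.04] w 0.11 v 0.001
yaw -16.66 turn units -0.002 tilt z [ 4.e-04 -1.e-04 -1.e+00] shift units [-0.043  0.005  0.003]
138 301.0 f [ 15.2 -59.2] g [ 15.2 -59.2] 0.0
142 309.5 f [ 21.1 -56.5] g [ 21.1 -56.5] 3.0
146 309.0 f [ 20.8 -53.7] g [ 20.8 -53.7] 4.0
150 309.5 f [ 21.3 -51. ] g [ 21.3 -51. ] 3.0
154 309.5 f [ 21.3 -48.2] g [ 21.3 -48.2] 3.0
158 309.0 f [ 21.  -45.4] g [ 21.  -45.4] 4.0
162 309.25 f [ 21.3 -42.6] g [ 21.3 -42.6] 3.0
166 308.0 f [ 20.5 -39.7] g [ 20.5 -39.7] 4.0
170 308.0 f [ 20.5 -36.9] g [ 20.5 -36.9] 4.0
174 309.0 f [ 21.3 -34. ] g [ 21.3 -34. ] 4.0
178 309.25 f [ 21.6 -31.1] g [ 21.6 -31.1] 3.0
182 307.0 f [ 20.  -28.2] g [ 20.  -28.2] 4.0
186 308.0 f [ 20.8 -25.3] g [ 20.8 -25.3] 4.0
190 307.75 f [ 20.7 -22.4] g [ 20.7 -22.4] 3.0
194 308.25 f [ 21.1 -19.4] g [ 21.1 -19.4] 3.0
198 307.5 f [ 20.7 -16.4] g [ 20.7 -16.4] 3.0
202 307.5 f [ 20.7 -13.4] g [ 20.7 -13.4] 4.0
206 307.0 f [ 20.4 -10.4] g [ 20.4 -10.4] 4.0
210 307.5 f [20.9 -7.4] g [20.9 -7.4] 3.0
214 308.0 f [21.3 -4.3] g [21.3 -4.3] 4.0
218 307.5 f [21.  -1.2] g [21.  -1.2] 3.0
222 307.0 f [20.8  1.9] g [20.7  1.9] 4.0
226 306.75 f [20.6  5. ] g [20.6  5. ] 3.5
230 306.5 f [20.5  8.2] g [20.5  8.2] 4.0
234 306.5 f [20.6 11.4] g [20.6 11.4] 3.0
238 306.0 f [20.3 14.6] g [20.3 14.6] 4.0
242 304.5 f [19.3 17.8] g [19.2 17.8] 3.0
246 307.5 f [21.6 21.1] g [21.6 21. ] 3.0
250 315.0 f [27.4 24.4] g [27.4 24.3] 2.0
254 314.0 f [26.8 27.7] g [26.8 27.6] 0.0
```

View pics/h1.png

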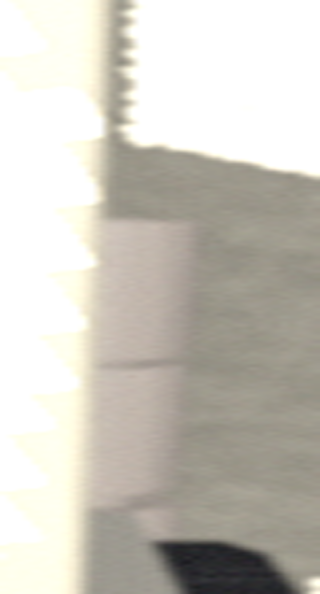

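View pics/h2.png

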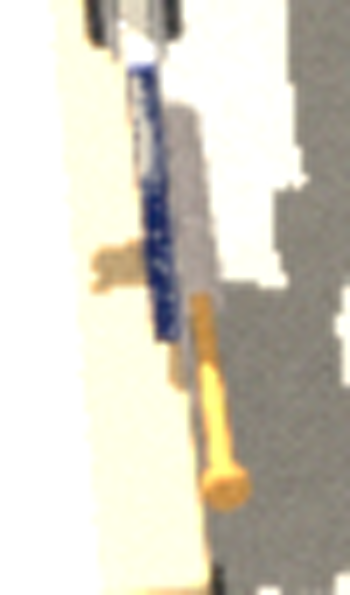

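View pics/h3.png

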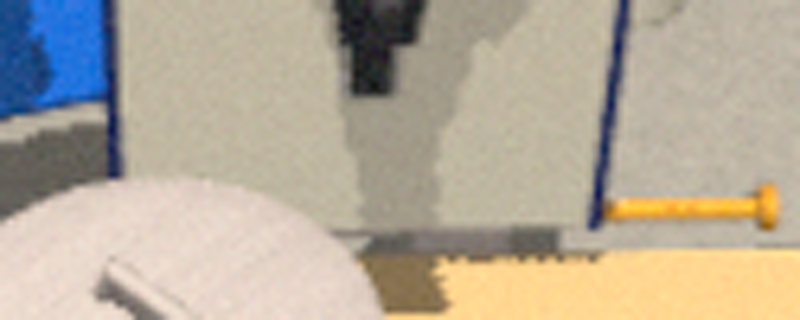

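```bash
python3 - <<'E'
from m import *
M,tp=rep();si=load('si9');sc=load('sc9')
Ry=np.radians(-16.65);X=np.array([np.cos(Ry),np.sin(Ry),0]);Y=np.array([-X[1],X[0],0]);rb=np.array([.573,-.115,.111])
W=lambda x,y,z:rb+X*x/1e3+Y*y/1e3+np.array([0,0,z/1e3])
def c(n,d,p,o): q=proj(d,p);print(n,'pred',q.round(1),'obs',np.round(o,1),'diff',(np.array(o)-q).round(1), 'px per mm z',(proj(d,p+[0,0,.001])-q).round(2))
f=6.4;S=lambda x,y:(225+x/f,215+y/f);C=lambda x,y:(205+x/7,185+y/7)
c('si pin head',si,W(159,0,0),S(768,208));c('si pin mid',si,W(120,0,0),S(680,208))
c('si BR',si,W(90,-19,11),S(597,229));c('si B mid-gap',si,W(40,-19,11),S(420,232))
c('sc head',sc,W(159,0,0),C(225,485));c('sc T',sc,W(90,-14,141),C(142,65));c('sc Bleft',sc,W(90,-19,11),C(155,340));c('sc Bright',sc,W(90,-9,11),C(180,340))
E
```

```text
t 12.675 tcp [ 0.5692 -0.1271  0.2077] F [-0.1  0.5 -3.6] T [-0.03 -0.01 -0.04] w 0.11 v 0.001
yaw -16.66 turn units -0.002 tilt z [ 4.e-04 -1.e-04 -1.e+00] shift units [-0.043  0.005  0.003]
si pin head pred [345.8 247.4] obs [345.  247.5] diff [-0.8  0.1] px per mm z [ 0.06 -0.29]
si pin mid pred [329.9 247.6] obs [331.2 247.5] diff [ 1.3 -0.1] px per mm z [ 0.05 -0.29]
si BR pred [319.1 250.3] obs [318.3 250.8] diff [-0.8  0.4] px per mm z [ 0.04 -0.29]
si B mid-gap pred [298.  250.6] obs [290.6 251.2] diff [-7.3  0.6] px per mm z [ 0.03 -0.29]
sc head pred [236.4 255. ] obs [237.1 254.3] diff [ 0.8 -0.7] px per mm z [-0.03 -0.28]
sc T pred [224.  194.8] obs [225.3 194.3] diff [ 1.3 -0.5] px per mm z [-0.04 -0.32]
sc Bleft pred [226.4 234. ] obs [227.1 233.6] diff [ 0.8 -0.4] px per mm z [-0.03 -0.28]
sc Bright pred [230.2 233.5] obs [230.7 233.6] diff [0.5 0. ] px per mm z [-0.03 -0.28]
```

```bash
python3 - <<'E'
from m import *
im=load('si9')['img'].astype(float)
for u in range(278,322,3): print(u,im[244:258,u].mean(1).round(0).astype(int))
hsv=cv2.cvtColor(load('si9')['img'],cv2.COLOR_RGB2HSV)
w=np.clip(im[:,:,0]-im[:,:,2]-40,0,None)
for u in range(321,342,3): 
    c=w[238:254,u];print(u,'pin row',(np.arange(238,254)@c/c.sum()).round(2))
si=load('si9');Ry=np.radians(-16.65);X=np.array([np.cos(Ry),np.sin(Ry),0]);Y=np.array([-X[1],X[0],0]);rb=np.array([.573,-.115,.111])
W=lambda x,y,z:rb+X*x/1e3+Y*y/1e3+np.array([0,0,z/1e3])
for x in(105,125,145): print('pin',proj(si,W(x,0,0)).round(2))
for x in(0,20,40,60,80,90): print('bot',x,proj(si,W(x,-19,11)).round(2),proj(si,W(x,-9,11)).round(2))
E
```

```text
278 [112 108 110 111 110 113 106  82 101 120 131 129 129 132]
281 [ 96 103 107  98  95 105  98  77 102 100  72  71 106 120]
284 [96 94 95 93 92 96 93 79 58 55 61 68 69 66]
287 [96 96 95 96 95 94 90 70 60 58 61 70 66 70]
290 [90 94 96 95 97 96 89 76 77 75 66 68 71 71]
293 [ 98  99 101 109 104 101  94  80  74  74  67  90  97 124]
296 [112 109 112 111 110 111  98  81  77  73  69  89 122 128]
299 [111 111 111 109 112 112  96  78  76  73  70  67 119 132]
302 [110 109 113 112 111 108  99  79  75  74  69  92 124 129]
305 [109 112 111 109 113 112  81  63  57  58  59 102 121 129]
308 [112 111 112 112 110 114  83  63  57  60  61 101 124 130]
311 [111 110 112 114 111 112  84  63  60  59  63 101 126 128]
314 [116 112 112 112 110 112 101 109 108 113  83 105 123 131]
317 [ 90  80  73  62  61  47  48 102 110 114  85  69 122 130]
320 [103 111  85  67  72  85 112 112 113 109 122 129 130 129]
321 pin row 247.5
324 pin row 247.08
327 pin row 247.09
330 pin row 247.01
333 pin row 246.97
336 pin row 247.0
339 pin row 246.96
pin [323.76 247.69]
pin [331.94 247.58]
pin [340.09 247.45]
bot 0 [281.   250.85] [280.78 247.77]
bot 20 [289.5  250.74] [289.2  247.67]
bot 40 [297.97 250.63] [297.61 247.56]
bot 60 [306.43 250.52] [306.   247.45]
bot 80 [314.86 250.4 ] [314.36 247.34]
bot 90 [319.06 250.34] [318.53 247.29]
```

arm_command(steps=[0,0,-0.017,0,0,0,0,0,0,0,0,0,0,0,0,0,0,0,0,0,0,0,0,0,0,0,0,0])

```text
time: 13.18
tool_pos: [0.5691, -0.1271, 0.208]
tcp_rot: [2.52, 1.876, -0.0]
wrist_force: [0.9, -0.1, -3.9]
width: 0.111
```

```bash
python3 - <<'E'
from m import *
rep();grab('scene','sc10');grab('wrist','w10');rep()
E
```

```text
t 13.175 tcp [ 0.5691 -0.1271  0.208 ] F [ 0.9 -0.1 -3.9] T [ 0.03  0.01 -0.01] w 0.111 v 0.001
yaw -16.66 turn units -0.001 tilt z [-0. -0. -1.] shift units [-0.042  0.011  0.013]
t 13.275 tcp [ 0.5691 -0.1271  0.208 ] F [ 0.5  0.3 -2.9] T [-0.07 -0.04 -0.02] w 0.113 v 0.002
yaw -16.66 turn units -0.001 tilt z [-1.e-04  0.e+00 -1.e+00] shift units [-0.043  0.011  0.012]
```

View pics/sc10.png

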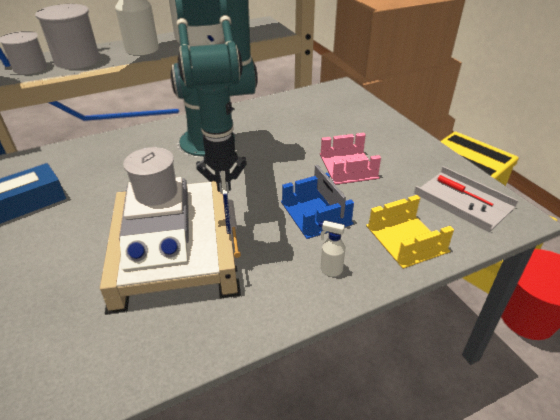

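View pics/w10.png

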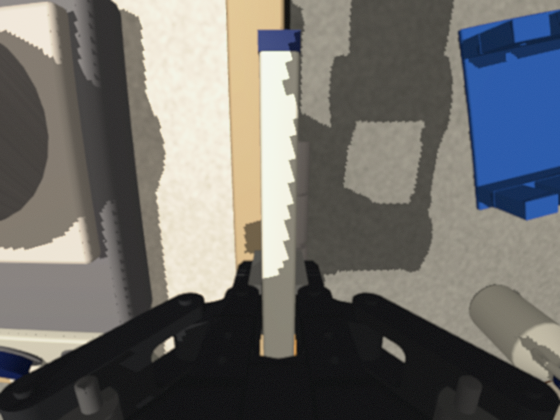

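The guard's knuckle lies in one line with the fixed knuckles on the right of the panel (cols ~300-308, rows ~142-248). The pot (150,175), bottle (333,250), grey panel (330,190) and pin are where they were at the start, and no contact load shows, so I'm handing in.

```bash
python3 -c "
from workcell import bot
print(bot.finish_job())"
```

```text
the job is handed in; nothing more can be done
None
```

I lifted the white guard straight out of the blue rack and turned it about 14.5° to match the rail. I then lowered its knuckle into the gap and handed the job in at about 13.3 s of the 42 s, with the gripper still holding it. No verdict was reported.

What the last checks showed:
- **Stillness and load:** the arm was still. The wrist force was about 3–4 N downward, roughly the guard's own weight, with no sign of contact with the stand. The jaw opening stayed at about 9.4 mm.
- **Angle:** the tool was vertical and its yaw was on the rail's measured −16.65°. The leaf side faces out.
- **Sideways:** before the last lowering, the wrist camera showed the guard's knuckle about 1.3 mm too far towards the deck, and I corrected that. Afterwards its edge and the fixed knuckles' edges agreed to about 0.2 mm.
- **Along the axis:** the guard's knuckle looked centred in the gap, by eye to about 0.5 mm.
- **Height:** this is the least certain figure. The arm's own readings put the bore at 111 mm, but the side and scene views suggested it was about 0.5–1.5 mm low. I raised it 0.5 mm as a compromise, so the remaining error should be about 1 mm.
- **Other objects:** by eye in the last scene picture, the pot, the grey panel and the bottle were where they started. The pin still looked out in the last close pictures.

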